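# Find the full jar by its weight

## Robot

A 6-joint arm with a two-finger parallel gripper is mounted at the origin on a cart in front of the work surface, level with it; the furniture and walls round the work are solid. World frame = base frame: x ahead of the robot, y to its left, z up, the work surface at z = 0. Lengths are in m, angles in rad, forces in N, time in s.
With the tool pointing down it reaches from about 0.35 to 0.85 m from the base axis. Payload 8.1 kg.
Tool frame: the origin (TCP) lies at the centre of the arm's flange, where the gripper is bolted on; the fingertips stand 186 mm ahead of it and the grasp point (between the pads) lies 167 mm ahead of it; z points along the fingers, y is the line along which they close (so a half turn about z gives the same grasp; the last joint's range is limited). The gripper opens to 93 mm and grips with 3 to 60 N. Pads are 15 mm wide; open, the fingers measure 128 mm over their backs; the gripper's body (75 mm by 188 mm) begins 65 mm behind the grasp point.
Start: joints at [1.181, 0.13, 1.488, -0, 1.523, -0.085], TCP at [0.18, 0.572, 0.405] pointing down, gripper open.
Joint ranges: [-2.96, 2.96], [-0.89, 2.26], [0.02, 2.5], [-1.34, 4.48], [0, 2.73], [-2.66, 2.66]. Speed limits (rad/s): [2.39, 2.39, 2.79, 3.14, 3.14, 3.14].

## Interface

Orientations are given as a rotation vector (axis times angle).
In Python, from plant import read_state, read_camera, camera_params, robot gives the robot as it stands.
- The arm moves only by the tool carry_out, never from a script. Its argument "targets" is a list of rows, each an object of numbers: "hand": the opening in per cent of the stroke, from 0 (shut) to 100 (fully open); "x", "y", "z": the shift along the tool's x, y, z in m; "ax", "ay", "az": the turn, a rotation vector about the tool's x, y, z in rad. In form: [{"hand": .., "x": .., "y": .., "z": .., "ax": .., "ay": .., "az": ..}, ...]. A call has 1 to 8 rows; each row is the pose to reach, as a shift and turn from the pose commanded when the call began, along the tool's axes at that moment; what a row does not reach only later rows make up. A row lasts 1/8 s, in which the tool goes at most 62.5 mm and 10.7 degrees, less where a joint would pass 70% of its speed; a pose out of reach is approached as far as the arm can. A call with a gripper value outside its range is refused whole. The fingers move at their own pace and stop on an object; "newtons" is the grip in N (left out, the last holds). Time passes only in rows, so rows that repeat a pose let the fingers close. It gives the time, the measured TCP pose, the force, the opening and the grip force at its end, in the units of the state.
- read_state(): the state, without advancing time (a new reading comes with each control period).
- read_camera(name): name is "scene" or "top"; returns (picture, depth): 400x640x3 uint8, blue, green, red; 400x640 float32, m along the optical axis (not along the pixel's ray), 0 where there is no reading.
- camera_params(name): a dict with "fx", "fy", "cx", "cy" (pixels), "position" and "rotation" of the camera in the world. Camera axes: x right, y up, looking along -z (the intrinsics and any distortion apply to the point x, -y, -z); pixel columns grow to the right and rows downward; lengths in m; the calibration is good to about 2 mm. A picture is of the moment at which its call begins. camera_params takes no time and is no camera call.
- robot.close_job(): hands the job in; it is judged then, once.
The state is a dict: "t": time; "q": joint angles; "dq": joint speeds; "joint_torque": joint torques, N m; "tool_pos": TCP position; "orientation": TCP orientation; "force": force on the tool from outside, world axes, zero at the start; "wrist_torque": the same for the moment, N m; "opening": finger opening in m; "gripper_force": force on a finger pad.
Only numpy, scipy, OpenCV 4.12 (cv2) and the standard library are available. Lean on these libraries where they do the work, as an engineer would, in place of code of your own. Each camera call takes 0.05 s, during which the arm holds its last target. There are 200 camera calls.

## Task

Of the three identical closed jars on the packing bench two are empty and one is full, and only their weight tells which: lift them to feel it. Set the two empty ones down upright in the grey tray without dropping them, and finish holding the full one up in the gripper, upright and still, at least 10 cm clear of the bench. Do not disturb the other things on the bench.

Things in the scene. Friction and masses are not known exactly. Their poses are not given: they have to be found in the camera images.
- jar_a: one of three identical-looking closed cosmetic jars, white with a pink screw lid that stays shut; upright cylinder, 53 mm across and 46 mm high; origin at the centre of its underside, z up its axis. Two jars are empty (each about 0.12 to 0.18 kg) and one is full (about 0.42 to 0.56 kg); which one cannot be seen, and its place changes from start to start
- jar_b: one of three identical-looking closed cosmetic jars, white with a pink screw lid that stays shut; upright cylinder, 53 mm across and 46 mm high; origin at the centre of its underside, z up its axis. Two jars are empty (each about 0.12 to 0.18 kg) and one is full (about 0.42 to 0.56 kg); which one cannot be seen, and its place changes from start to start
- jar_c: one of three identical-looking closed cosmetic jars, white with a pink screw lid that stays shut; upright cylinder, 53 mm across and 46 mm high; origin at the centre of its underside, z up its axis. Two jars are empty (each about 0.12 to 0.18 kg) and one is full (about 0.42 to 0.56 kg); which one cannot be seen, and its place changes from start to start
- tray: shallow open grey plastic tray fixed to the bench, 150 mm (its x) by 190 mm (its y), 30 mm high, walls 4 mm thick, inner floor about 4 mm above the bench; both jars fit side by side along its y; origin at the centre of its underside
- calculator: flat grey calculator, 116 x 70 x 15 mm, beyond the jars; origin at the centre of its underside. A bystander: leave it where it is
- tape_roll: brown roll of packing tape lying flat, 100 mm across, 49 mm high, beyond the tray; origin at the centre of its underside. A bystander: leave it where it is
- tape_dispenser: tape dispenser, 61 x 155 x 92 mm high, beyond the jars; origin at the centre of its underside. A bystander: leave it where it is
Mind the look-alikes: they are no part of the job. Leave any orange or purple look-alike of the jar_b alone. What is shaped like the jar_a but brown is not meant.

How it is judged:
By the outcome, as a careful person would: the job done as asked, in the order asked, and still so for the second after the job is handed in, while the arm keeps its last pose, push and grip.
It also fails if it takes over 72 s, if anything falls off the work surface, if the arm or the gripper's body presses on something with over 40 N, if the wrist force passes 120 N, or if a joint passes its speed limit or range.

## Working session

There is one attempt and no reset: what is moved stays moved. The work goes in short steps, Python scripts to look and compute and a tool call to move; the robot and the scene stay as the last step left them, time stands still between calls to the robot, and variables do not carry over. Pictures are saved under pics/ and viewed, at most 10 in all, crops included, and the job is handed in when it is done.

Besides the shell and the picture viewer there is one more tool, called after ">>>" as a command line: name --argument value ..., lists and objects as JSON in quotes. carry_out: Moves the arm, as the interface text tells. Its arguments: {"type":"object","properties":{"targets":{"type":"array","items":{"type":"object","properties":{"hand":{"type":"number"},"x":{"type":"number"},"y":{"type":"number"},"z":{"type":"number"},"ax":{"type":"number"},"ay":{"type":"number"},"az":{"type":"number"}}}},"newtons":{"type":"number"}},"required":["targets"]}

```bash
mkdir -p pics
python3 - <<'E'
from plant import *
import cv2,numpy as np
for n in ("scene","top"):
    im,d=read_camera(n); cv2.imwrite(f"pics/{n}0.png",im); np.savez(f"{n}0.npz",im=im,d=d); p=camera_params(n); print(n,p)
s=read_state(); print({k:np.round(v,3) for k,v in s.items()})
E
```

```text
scene {'fx': 470.43817203232777, 'fy': 470.43817203232777, 'cx': 316.79786448386653, 'cy': 190.48978651751355, 'position': array([-0.03471565, -0.41368759,  1.17304955]), 'rotation': array([ 0.43064949, -0.25869238, -1.08322399])}
top {'fx': 463.6874363436615, 'fy': 463.6874363436615, 'cx': 317.26302462518134, 'cy': 203.13551212933083, 'position': array([ 0.32737262, -0.13404276,  1.23582961]), 'rotation': array([ 0.12283611, -0.1270933 , -1.59214144])}
{'t': np.float64(0.1), 'q': array([ 1.181,  0.131,  1.489, -0.   ,  1.523, -0.085]), 'dq': array([ 0.001, -0.001, -0.002,  0.001, -0.001, -0.   ]), 'joint_torque': array([ 2.0000e-03, -5.6134e+01, -4.9309e+01,  7.7000e-02,  2.9000e-02,
       -0.0000e+00]), 'tool_pos': array([0.18 , 0.572, 0.404]), 'orientation': array([-4.770e-01, -3.105e+00,  3.000e-03]), 'force': array([0.085, 0.61 , 0.013]), 'wrist_torque': array([ 0.018, -0.053, -0.039]), 'gripper_force': np.float64(0.0), 'opening': np.float64(0.093)}
```

View pics/top0.png

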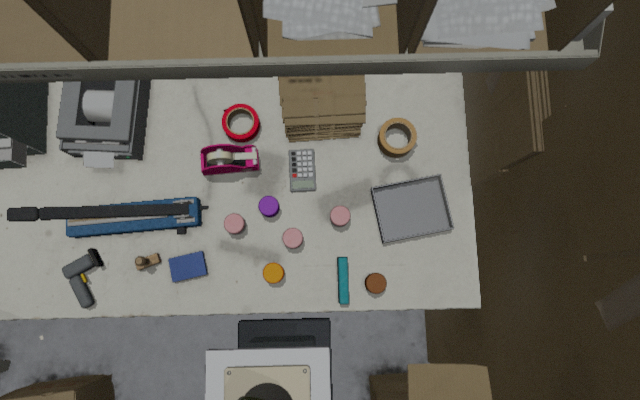

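View pics/scene0.png

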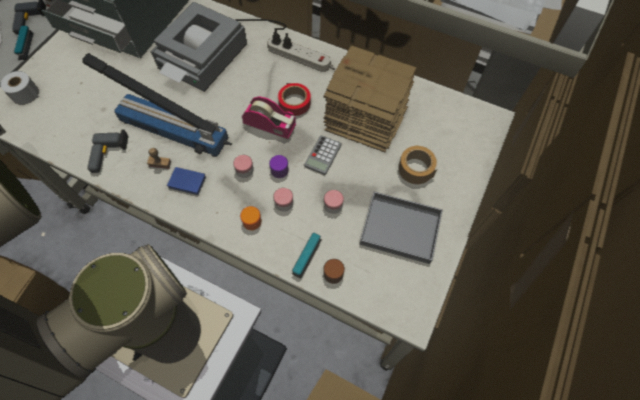

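Top view: the pink jars are at (234,223), (292,238) and (340,215), and the tray is at (412,209). The look-alikes are purple (269,206), orange (273,273) and brown (375,283), and none of them is pink. I'll check with a crop and measure.

```bash
cat > h.py <<'E'
from plant import *
import cv2,numpy as np
from scipy.spatial.transform import Rotation as R
def cast(n,u,v,z):
    p=camera_params(n); d=R.from_rotvec(p["rotation"]).apply([(u-p["cx"])/p["fx"],-(v-p["cy"])/p["fy"],-1])
    o=p["position"]; return o+d*(z-o[2])/d[2]
def blobs(im,lo,hi,amin=100):
    m=cv2.inRange(cv2.cvtColor(im,cv2.COLOR_BGR2HSV),lo,hi)
    c,_=cv2.findContours(m,cv2.RETR_EXTERNAL,cv2.CHAIN_APPROX_NONE)
    return [k for k in c if cv2.contourArea(k)>amin]
def pt(n,d,u,v):
    p=camera_params(n); z=d[int(v),int(u)]
    return p["position"]+R.from_rotvec(p["rotation"]).apply([(u-p["cx"])/p["fx"]*z,-(v-p["cy"])/p["fy"]*z,-z])
E
python3 - <<'E'
from h import *
np.set_printoptions(precision=3,suppress=True)
for n in("scene","top"):
    f=np.load(n+"0.npz"); im,d=f["im"],f["d"]
    hsv=cv2.cvtColor(im,cv2.COLOR_BGR2HSV)
    if n=="top": print(hsv[223,234],hsv[238,292],hsv[215,340],hsv[206,269],hsv[273,273],hsv[283,375],hsv[209,412])
    for c in blobs(im,(165,50,100),(180,150,255))+blobs(im,(0,50,130),(8,150,255)):
        (u,v),r=cv2.minEnclosingCircle(c); 
        if r<16: print(n,round(u),round(v),round(r),cast(n,u,v,.046),pt(n,d,u,v))
# tray rim corners, other heights
f=np.load("top0.npz");d=f["d"];im=f["im"]
for u,v in[(372,188),(442,176),(452,231),(384,243)]: print("rim",cast("top",u,v,.03))
p=camera_params("top")
v,u=np.mgrid[0:400,0:640]; X=np.stack([(u-p["cx"])/p["fx"]*d,-(v-p["cy"])/p["fy"]*d,-d],-1)
W=R.from_rotvec(p["rotation"]).apply(X.reshape(-1,3)).reshape(400,640,3)+p["position"]; np.save("W.npy",W)
for nm,(u,v) in dict(purple=(269,206),orange=(273,273),brown=(375,283),tape=(384,137),disp=(230,158),calc=(303,170),teal=(343,280),card=(320,100),redroll=(227,122),floor=(412,209)).items(): print(nm,W[v,u])
cv2.imwrite("pics/crop.png",cv2.resize(im[130:310,190:470],None,fx=2.8,fy=2.8,interpolation=2))
E
```

```text
scene 334 198 10 [ 0.485 -0.195  0.046] [ 0.485 -0.195  0.044]
scene 283 196 10 [ 0.428 -0.071  0.046] [ 0.429 -0.071  0.045]
scene 242 162 9 [0.469 0.079 0.046] [0.467 0.077 0.051]
[179  51 169] [  0  49 167] [  0  49 166] [140 140 148] [ 21 201 166] [ 13 145 116] [110   6 126]
top 234 223 10 [0.471 0.078 0.046] [0.471 0.077 0.05 ]
top 340 215 10 [ 0.484 -0.198  0.046] [ 0.484 -0.198  0.047]
rim [ 0.557 -0.286  0.03 ]
rim [ 0.585 -0.473  0.03 ]
rim [ 0.438 -0.489  0.03 ]
rim [ 0.411 -0.31   0.03 ]
purple [ 0.514 -0.014  0.042]
orange [ 0.341 -0.023  0.052]
brown [ 0.31  -0.28   0.048]
tape [ 0.69  -0.321  0.05 ]
disp [0.636 0.082 0.076]
calc [ 0.614 -0.104  0.014]
teal [ 0.319 -0.2    0.036]
card [ 0.744 -0.152  0.185]
redroll [0.749 0.099 0.031]
floor [ 0.502 -0.394  0.005]
```

View pics/crop.png

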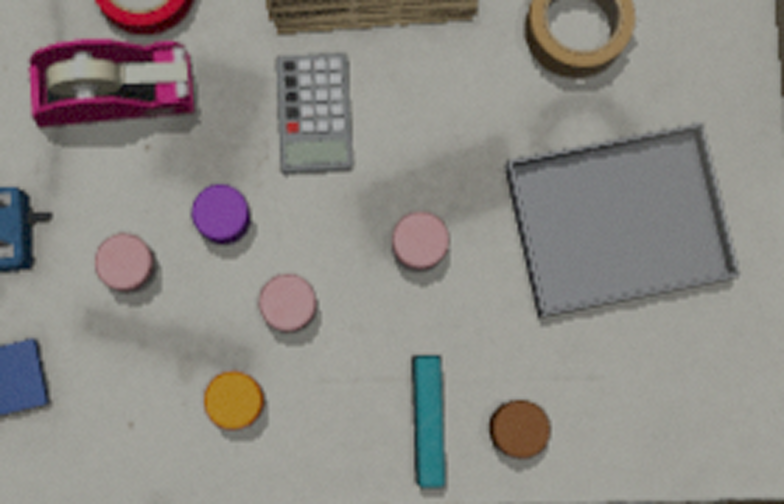

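The crop confirms three pink-lidded jars. In crop pixels they are at (125,262), (288,303) and (420,240). The purple, orange and brown ones are decoys. I'll grip with tool y along the tray's x and start with the left jar.

```bash
cat >> h.py <<'E'
J=dict(J1=(.470,.078),J2=(.428,-.071),J3=(.485,-.197),P1=(.491,-.344),P2=(.505,-.434))
def go(x,y,z,yaw=8.5):
    """tool-frame shift/turn to reach TCP world pos, pointing down, tool y at yaw deg"""
    s=read_state(); r=R.from_rotvec(s["orientation"]); a=np.radians(yaw)
    t=R.from_matrix(np.array([[-np.sin(a),np.cos(a),0],[np.cos(a),np.sin(a),0],[0,0,-1]]).T)
    print("t",round(s["t"],2),"shift",r.inv().apply(np.array([x,y,z])-s["tool_pos"]).round(4),"turn",(r.inv()*t).as_rotvec().round(4),"F",s["force"].round(2),"open",round(float(s["opening"]),4))
E
python3 -c "
from h import *
go(*J['J1'],.40)"
```

```text
t 0.1 shift [-0.425  -0.3844  0.0044] turn [-1.6000e-03  8.0000e-04  1.1177e+00] F [0.08 0.61 0.01] open 0.093
```

>>> carry_out --targets '[{"hand": 80, "x": -0.0425, "y": -0.0384, "z": 0, "az": 0.14}, {"hand": 80, "x": -0.085, "y": -0.0769, "z": 0, "az": 0.28}, {"hand": 80, "x": -0.1275, "y": -0.1153, "z": 0, "az": 0.42}, {"hand": 80, "x": -0.17, "y": -0.1538, "z": 0, "az": 0.56}, {"hand": 80, "x": -0.2125, "y": -0.1922, "z": 0, "az": 0.7}, {"hand": 80, "x": -0.255, "y": -0.2306, "z": 0, "az": 0.84}, {"hand": 80, "x": -0.2975, "y": -0.269, "z": 0, "az": 0.98}, {"hand": 80, "x": -0.34, "y": -0.3075, "z": 0, "az": 1.118}]'

```text
schema error: expected keys hand, x, y, z, ax, ay, az
```

```bash
python3 -c "
from h import *
go(*J['J1'],.26)"
```

```text
t 0.1 shift [-0.425  -0.3841  0.1444] turn [-1.6000e-03  8.0000e-04  1.1177e+00] F [0.08 0.61 0.01] open 0.093
```

>>> carry_out --targets '[{"hand": 80, "x": -0.0425, "y": -0.0384, "z": 0, "ax": 0, "ay": 0, "az": 0.14}, {"hand": 80, "x": -0.085, "y": -0.0769, "z": 0, "ax": 0, "ay": 0, "az": 0.28}, {"hand": 80, "x": -0.1275, "y": -0.1153, "z": 0, "ax": 0, "ay": 0, "az": 0.42}, {"hand": 80, "x": -0.17, "y": -0.1538, "z": 0, "ax": 0, "ay": 0, "az": 0.56}, {"hand": 80, "x": -0.2125, "y": -0.1922, "z": 0, "ax": 0, "ay": 0, "az": 0.7}, {"hand": 80, "x": -0.255, "y": -0.2306, "z": 0, "ax": 0, "ay": 0, "az": 0.84}, {"hand": 80, "x": -0.2975, "y": -0.269, "z": 0, "ax": 0, "ay": 0, "az": 0.98}, {"hand": 80, "x": -0.34, "y": -0.3075, "z": 0, "ax": 0, "ay": 0, "az": 1.118}]' --newtons 25

```text
t: 1.1
tool_pos: [0.4125, 0.1752, 0.4045]
orientation: [-2.056, -2.375, -0.0]
force: [0.2, 0.6, -0.3]
opening: 0.0744
gripper_force: 0.0
```

```bash
python3 -c "
from h import *
go(*J['J1'],.26)"
```

```text
t 1.1 shift [-0.1045  0.043   0.1445] turn [-0.0001 -0.0001 -0.0048] F [ 0.16  0.58 -0.26] open 0.0744
```

>>> carry_out --targets '[{"hand": 80, "x": -0.035, "y": 0.0143, "z": 0.04, "ax": 0, "ay": 0, "az": 0}, {"hand": 80, "x": -0.07, "y": 0.029, "z": 0.085, "ax": 0, "ay": 0, "az": 0}, {"hand": 80, "x": -0.1045, "y": 0.043, "z": 0.13, "ax": 0, "ay": 0, "az": 0}, {"hand": 80, "x": -0.1045, "y": 0.043, "z": 0.1445, "ax": 0, "ay": 0, "az": 0}, {"hand": 80, "x": -0.1045, "y": 0.043, "z": 0.1445, "ax": 0, "ay": 0, "az": 0}]'

```text
t: 1.72
tool_pos: [0.4693, 0.0801, 0.259]
orientation: [-2.05, -2.377, 0.003]
force: [0.5, 0.0, 0.2]
opening: 0.0744
gripper_force: 0.0
```

Run:
```python
from h import *
im,d=read_camera("scene"); cv2.imwrite("pics/s1.png",cv2.resize(im[60:260,120:440],None,fx=2.4,fy=2.4))
go(*J['J1'],.196)
```

```text
t 1.77 shift [-0.0025 -0.0002  0.0645] turn [-0.0005 -0.0004 -0.0001] F [-0.3   0.37  0.3 ] open 0.0746
```

View pics/s1.png

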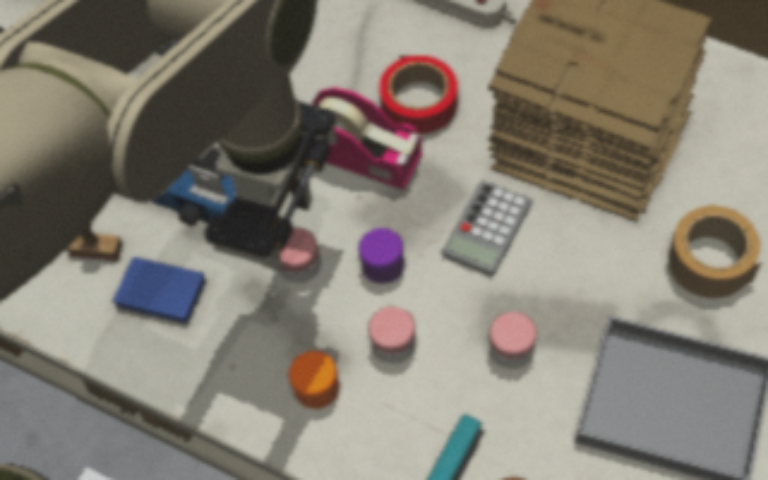

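The open fingers stand over the left jar, at crop (297,249), and are clear of the dispenser. I'll go down and grip.

>>> carry_out --targets '[{"hand": 80, "x": -0.002, "y": 0, "z": 0.03, "ax": 0, "ay": 0, "az": 0}, {"hand": 80, "x": -0.002, "y": 0, "z": 0.055, "ax": 0, "ay": 0, "az": 0}, {"hand": 80, "x": -0.002, "y": 0, "z": 0.064, "ax": 0, "ay": 0, "az": 0}, {"hand": 80, "x": -0.002, "y": 0, "z": 0.064, "ax": 0, "ay": 0, "az": 0}, {"hand": 30, "x": -0.002, "y": 0, "z": 0.064, "ax": 0, "ay": 0, "az": 0}, {"hand": 30, "x": -0.002, "y": 0, "z": 0.064, "ax": 0, "ay": 0, "az": 0}, {"hand": 30, "x": -0.002, "y": 0, "z": 0.064, "ax": 0, "ay": 0, "az": 0}, {"hand": 30, "x": -0.002, "y": 0, "z": 0.064, "ax": 0, "ay": 0, "az": 0}]' --newtons 25

```text
t: 2.78
tool_pos: [0.4709, 0.078, 0.1972]
orientation: [2.051, 2.379, 0.002]
force: [-0.5, 0.4, 6.0]
opening: 0.0525
gripper_force: 25.0
```

>>> carry_out --targets '[{"hand": 30, "x": 0, "y": 0, "z": -0.02, "ax": 0, "ay": 0, "az": 0}, {"hand": 30, "x": 0, "y": 0, "z": -0.05, "ax": 0, "ay": 0, "az": 0}, {"hand": 30, "x": 0, "y": 0, "z": -0.08, "ax": 0, "ay": 0, "az": 0}, {"hand": 30, "x": 0, "y": 0, "z": -0.1, "ax": 0, "ay": 0, "az": 0}, {"hand": 30, "x": 0, "y": 0, "z": -0.1, "ax": 0, "ay": 0, "az": 0}, {"hand": 30, "x": 0, "y": 0, "z": -0.1, "ax": 0, "ay": 0, "az": 0}, {"hand": 30, "x": 0, "y": 0, "z": -0.1, "ax": 0, "ay": 0, "az": 0}, {"hand": 30, "x": 0, "y": 0, "z": -0.1, "ax": 0, "ay": 0, "az": 0}]'

```text
t: 3.78
tool_pos: [0.47, 0.078, 0.2952]
orientation: [-2.05, -2.379, 0.002]
force: [0.4, -0.8, -1.3]
opening: 0.0524
gripper_force: 25.0
```

Run:
```python
from h import *
F=[]
for i in range(6): read_camera("scene"); F.append(read_state()["force"][2])
print(np.round(F,2)); go(*J['P2'],.295)
```

```text
[-1.64 -0.84 -0.75 -0.74 -1.05 -1.61]
t 4.08 shift [-0.5115 -0.0412  0.0011] turn [-0.0001 -0.     -0.0003] F [ 0.08  0.46 -1.61] open 0.0528
```

J1 weighs about 1.1 N (0.12 kg), so it is empty. It goes in the far spot in the tray.

>>> carry_out --targets '[{"hand": 30, "x": -0.04, "y": -0.003, "z": -0.01, "ax": 0, "ay": 0, "az": 0}, {"hand": 30, "x": -0.095, "y": -0.008, "z": -0.01, "ax": 0, "ay": 0, "az": 0}, {"hand": 30, "x": -0.155, "y": -0.012, "z": -0.01, "ax": 0, "ay": 0, "az": 0}, {"hand": 30, "x": -0.215, "y": -0.017, "z": -0.01, "ax": 0, "ay": 0, "az": 0}, {"hand": 30, "x": -0.275, "y": -0.022, "z": -0.01, "ax": 0, "ay": 0, "az": 0}, {"hand": 30, "x": -0.335, "y": -0.027, "z": -0.01, "ax": 0, "ay": 0, "az": 0}, {"hand": 30, "x": -0.395, "y": -0.032, "z": -0.01, "ax": 0, "ay": 0, "az": 0}, {"hand": 30, "x": -0.45, "y": -0.036, "z": -0.01, "ax": 0, "ay": 0, "az": 0}]'

```text
t: 5.08
tool_pos: [0.5009, -0.3746, 0.3062]
orientation: [2.052, 2.379, 0.0]
force: [0.2, -0.5, -1.3]
opening: 0.0525
gripper_force: 25.0
```

>>> carry_out --targets '[{"hand": 30, "x": -0.04, "y": -0.003, "z": 0, "ax": 0, "ay": 0, "az": 0}, {"hand": 30, "x": -0.061, "y": -0.005, "z": 0, "ax": 0, "ay": 0, "az": 0}, {"hand": 30, "x": -0.061, "y": -0.005, "z": 0, "ax": 0, "ay": 0, "az": 0}, {"hand": 30, "x": -0.061, "y": -0.005, "z": 0.03, "ax": 0, "ay": 0, "az": 0}, {"hand": 30, "x": -0.061, "y": -0.005, "z": 0.06, "ax": 0, "ay": 0, "az": 0}, {"hand": 30, "x": -0.061, "y": -0.005, "z": 0.06, "ax": 0, "ay": 0, "az": 0}]'

```text
t: 5.82
tool_pos: [0.5043, -0.4312, 0.2428]
orientation: [-2.046, -2.375, -0.001]
force: [-0.3, 0.1, -1.3]
opening: 0.0524
gripper_force: 25.0
```

Run:
```python
from h import *
im,d=read_camera("top"); cv2.imwrite("pics/t2.png",cv2.resize(im[130:310,190:490],None,fx=2.5,fy=2.5))
go(*J['P2'],.202)
```

```text
t 5.88 shift [-0.0021 -0.0001  0.0432] turn [-0.0018 -0.0027  0.0005] F [ 0.06  0.66 -0.95] open 0.0525
```

View pics/t2.png

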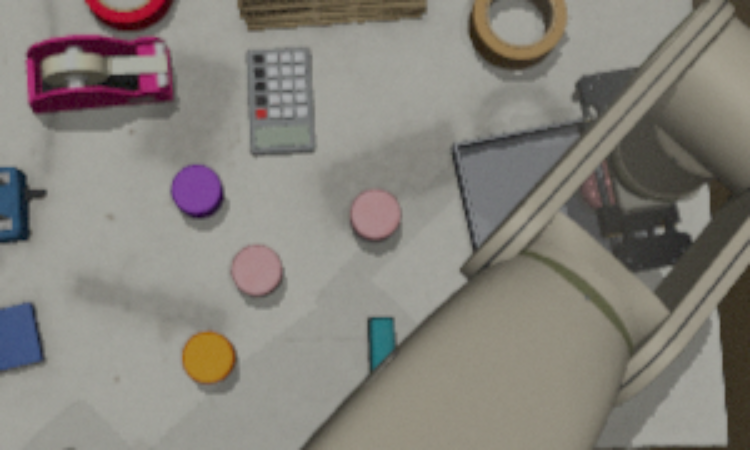

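The jar, at crop (597,185), is over the tray's right part. The tape roll and the tray walls are clear. I'll lower it gently.

>>> carry_out --targets '[{"hand": 30, "x": -0.001, "y": 0, "z": 0.015, "ax": 0, "ay": 0, "az": 0}, {"hand": 30, "x": -0.001, "y": 0, "z": 0.027, "ax": 0, "ay": 0, "az": 0}, {"hand": 30, "x": -0.001, "y": 0, "z": 0.034, "ax": 0, "ay": 0, "az": 0}, {"hand": 30, "x": -0.001, "y": 0, "z": 0.039, "ax": 0, "ay": 0, "az": 0}, {"hand": 30, "x": -0.001, "y": 0, "z": 0.039, "ax": 0, "ay": 0, "az": 0}]'

```text
t: 6.5
tool_pos: [0.5051, -0.4344, 0.2067]
orientation: [-2.051, -2.379, -0.0]
force: [0.3, -0.0, -1.2]
opening: 0.0527
gripper_force: 25.0
```

>>> carry_out --targets '[{"hand": 30, "x": 0, "y": 0, "z": 0.0015, "ax": 0, "ay": 0, "az": 0}, {"hand": 30, "x": 0, "y": 0, "z": 0.003, "ax": 0, "ay": 0, "az": 0}, {"hand": 30, "x": 0, "y": 0, "z": 0.004, "ax": 0, "ay": 0, "az": 0}, {"hand": 30, "x": 0, "y": 0, "z": 0.004, "ax": 0, "ay": 0, "az": 0}]'

```text
t: 7.0
tool_pos: [0.5052, -0.4344, 0.2032]
orientation: [-2.051, -2.38, 0.0]
force: [0.0, -0.6, -2.1]
opening: 0.0525
gripper_force: 25.0
```

>>> carry_out --targets '[{"hand": 30, "x": 0, "y": 0, "z": 0.001, "ax": 0, "ay": 0, "az": 0}, {"hand": 30, "x": 0, "y": 0, "z": 0.002, "ax": 0, "ay": 0, "az": 0}, {"hand": 30, "x": 0, "y": 0, "z": 0.002, "ax": 0, "ay": 0, "az": 0}]'

```text
t: 7.38
tool_pos: [0.5053, -0.4345, 0.2013]
orientation: [2.051, 2.379, -0.0]
force: [0.1, -0.0, -0.5]
opening: 0.0526
gripper_force: 25.0
```

>>> carry_out --targets '[{"hand": 30, "x": 0, "y": 0, "z": 0.001, "ax": 0, "ay": 0, "az": 0}, {"hand": 30, "x": 0, "y": 0, "z": 0.002, "ax": 0, "ay": 0, "az": 0}, {"hand": 30, "x": 0, "y": 0, "z": 0.002, "ax": 0, "ay": 0, "az": 0}]'

```text
t: 7.75
tool_pos: [0.5054, -0.4346, 0.2012]
orientation: [2.051, 2.38, -0.0]
force: [-6.3, 5.7, 14.1]
opening: 0.0525
gripper_force: 25.0
```

That is floor contact. I'll ease off, open, wait and rise.

>>> carry_out --targets '[{"hand": 30, "x": 0, "y": 0, "z": -0.0018, "ax": 0, "ay": 0, "az": 0}, {"hand": 75, "x": 0, "y": 0, "z": -0.0018, "ax": 0, "ay": 0, "az": 0}, {"hand": 75, "x": 0, "y": 0, "z": -0.0018, "ax": 0, "ay": 0, "az": 0}, {"hand": 75, "x": 0, "y": 0, "z": -0.0018, "ax": 0, "ay": 0, "az": 0}, {"hand": 75, "x": 0, "y": 0, "z": -0.02, "ax": 0, "ay": 0, "az": 0}, {"hand": 75, "x": 0, "y": 0, "z": -0.06, "ax": 0, "ay": 0, "az": 0}, {"hand": 75, "x": 0, "y": 0, "z": -0.09, "ax": 0, "ay": 0, "az": 0}, {"hand": 75, "x": 0, "y": 0, "z": -0.09, "ax": 0, "ay": 0, "az": 0}]'

```text
t: 8.75
tool_pos: [0.5064, -0.4355, 0.2946]
orientation: [2.046, 2.374, -0.001]
force: [0.5, -0.5, 0.0]
opening: 0.0696
gripper_force: 0.0
```

Run:
```python
from h import *
go(*J['J3'],.27)
```

```text
t 8.75 shift [0.2392 0.0139 0.0231] turn [ 0.0047  0.0064 -0.0003] F [ 0.5  -0.48  0.03] open 0.0696
```

>>> carry_out --targets '[{"hand": 80, "x": 0.05, "y": 0.003, "z": 0, "ax": 0, "ay": 0, "az": 0}, {"hand": 80, "x": 0.11, "y": 0.006, "z": 0, "ax": 0, "ay": 0, "az": 0}, {"hand": 80, "x": 0.17, "y": 0.01, "z": 0, "ax": 0, "ay": 0, "az": 0}, {"hand": 80, "x": 0.22, "y": 0.013, "z": 0, "ax": 0, "ay": 0, "az": 0}, {"hand": 80, "x": 0.2395, "y": 0.014, "z": 0.01, "ax": 0, "ay": 0, "az": 0}, {"hand": 80, "x": 0.2395, "y": 0.014, "z": 0.03, "ax": 0, "ay": 0, "az": 0}, {"hand": 80, "x": 0.2395, "y": 0.014, "z": 0.03, "ax": 0, "ay": 0, "az": 0}, {"hand": 80, "x": 0.2395, "y": 0.014, "z": 0.03, "ax": 0, "ay": 0, "az": 0}]'

```text
t: 9.75
tool_pos: [0.4839, -0.1961, 0.2593]
orientation: [-2.052, -2.379, 0.0]
force: [0.2, -0.2, 0.1]
opening: 0.0742
gripper_force: 0.0
```

Run:
```python
from h import *
im,d=read_camera("scene"); cv2.imwrite("pics/s3.png",cv2.resize(im[60:290,200:480],None,fx=2.4,fy=2.4))
go(*J['J3'],.197)
```

```text
t 9.8 shift [-0.0009  0.0008  0.0627] turn [ 0.0004  0.0005 -0.0012] F [-0.21  0.22 -0.29] open 0.0746
```

View pics/s3.png

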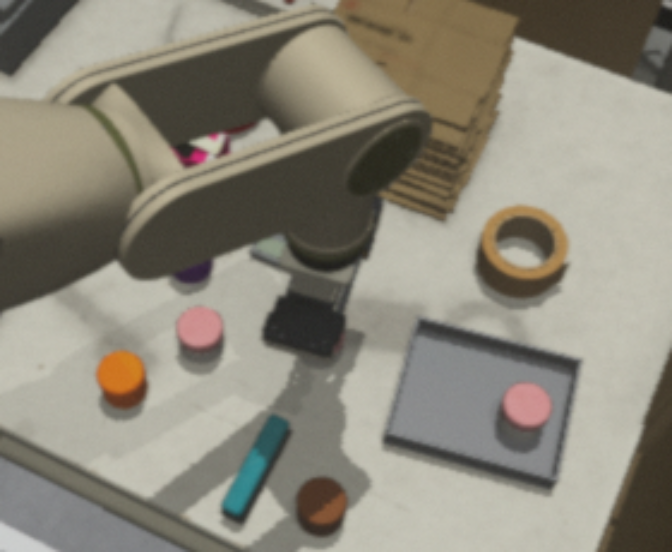

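J1 stands upright in the tray at crop (526,405). The gripper is over J3 at crop (320,340), so I'll descend and grip.

>>> carry_out --targets '[{"hand": 80, "x": -0.001, "y": 0.001, "z": 0.03, "ax": 0, "ay": 0, "az": 0}, {"hand": 80, "x": -0.001, "y": 0.001, "z": 0.055, "ax": 0, "ay": 0, "az": 0}, {"hand": 80, "x": -0.001, "y": 0.001, "z": 0.0625, "ax": 0, "ay": 0, "az": 0}, {"hand": 80, "x": -0.001, "y": 0.001, "z": 0.0625, "ax": 0, "ay": 0, "az": 0}, {"hand": 30, "x": -0.001, "y": 0.001, "z": 0.0625, "ax": 0, "ay": 0, "az": 0}, {"hand": 30, "x": -0.001, "y": 0.001, "z": 0.0625, "ax": 0, "ay": 0, "az": 0}, {"hand": 30, "x": -0.001, "y": 0.001, "z": 0.0625, "ax": 0, "ay": 0, "az": 0}, {"hand": 30, "x": -0.001, "y": 0.001, "z": 0.0625, "ax": 0, "ay": 0, "az": 0}]' --newtons 25

```text
t: 10.8
tool_pos: [0.4853, -0.1965, 0.1976]
orientation: [2.05, 2.379, 0.0]
force: [-1.2, 0.5, 5.6]
opening: 0.0526
gripper_force: 25.0
```

>>> carry_out --targets '[{"hand": 30, "x": 0, "y": 0, "z": -0.02, "ax": 0, "ay": 0, "az": 0}, {"hand": 30, "x": 0, "y": 0, "z": -0.05, "ax": 0, "ay": 0, "az": 0}, {"hand": 30, "x": 0, "y": 0, "z": -0.08, "ax": 0, "ay": 0, "az": 0}, {"hand": 30, "x": 0, "y": 0, "z": -0.1, "ax": 0, "ay": 0, "az": 0}, {"hand": 30, "x": 0, "y": 0, "z": -0.1, "ax": 0, "ay": 0, "az": 0}, {"hand": 30, "x": 0, "y": 0, "z": -0.1, "ax": 0, "ay": 0, "az": 0}, {"hand": 30, "x": 0, "y": 0, "z": -0.1, "ax": 0, "ay": 0, "az": 0}]'

```text
t: 11.68
tool_pos: [0.4844, -0.1961, 0.2951]
orientation: [-2.049, -2.378, 0.001]
force: [-0.5, 0.6, -2.0]
opening: 0.0527
gripper_force: 25.0
```

Run:
```python
from h import *
F=[]
for i in range(6): read_camera("scene"); F.append(read_state()["force"][2])
print(np.round(F,2),read_state()["tool_pos"]); go(*J['P1'],.295)
```

```text
[-1.61 -2.02 -1.17 -1.78 -0.82 -0.92] [ 0.48486978 -0.19631546  0.29640357]
t 11.97 shift [-0.147  -0.0157  0.0014] turn [-0.0005 -0.0003 -0.0004] F [-0.45  0.24 -0.92] open 0.0531
```

J3 weighs about 1.4 N, so it is empty too and J2 is the full one. J3 goes in the near spot in the tray.

>>> carry_out --targets '[{"hand": 30, "x": -0.04, "y": -0.004, "z": 0, "ax": 0, "ay": 0, "az": 0}, {"hand": 30, "x": -0.09, "y": -0.009, "z": 0, "ax": 0, "ay": 0, "az": 0}, {"hand": 30, "x": -0.13, "y": -0.014, "z": 0, "ax": 0, "ay": 0, "az": 0}, {"hand": 30, "x": -0.147, "y": -0.0155, "z": 0, "ax": 0, "ay": 0, "az": 0}, {"hand": 30, "x": -0.147, "y": -0.0155, "z": 0.03, "ax": 0, "ay": 0, "az": 0}, {"hand": 30, "x": -0.147, "y": -0.0155, "z": 0.06, "ax": 0, "ay": 0, "az": 0}, {"hand": 30, "x": -0.147, "y": -0.0155, "z": 0.08, "ax": 0, "ay": 0, "az": 0}, {"hand": 30, "x": -0.147, "y": -0.0155, "z": 0.08, "ax": 0, "ay": 0, "az": 0}]'

```text
t: 12.98
tool_pos: [0.4907, -0.343, 0.2147]
orientation: [-2.048, -2.377, -0.0]
force: [0.0, 0.1, -1.4]
opening: 0.0528
gripper_force: 25.0
```

>>> carry_out --targets '[{"hand": 30, "x": 0, "y": 0, "z": 0.005, "ax": 0, "ay": 0, "az": 0}, {"hand": 30, "x": 0, "y": 0, "z": 0.009, "ax": 0, "ay": 0, "az": 0}, {"hand": 30, "x": 0, "y": 0, "z": 0.012, "ax": 0, "ay": 0, "az": 0}, {"hand": 30, "x": 0, "y": 0, "z": 0.012, "ax": 0, "ay": 0, "az": 0}]'

```text
t: 13.48
tool_pos: [0.4913, -0.344, 0.2047]
orientation: [-2.051, -2.38, 0.0]
force: [-0.5, -0.2, -1.7]
opening: 0.0528
gripper_force: 25.0
```

>>> carry_out --targets '[{"hand": 30, "x": 0, "y": 0, "z": 0.001, "ax": 0, "ay": 0, "az": 0}, {"hand": 30, "x": 0, "y": 0, "z": 0.002, "ax": 0, "ay": 0, "az": 0}, {"hand": 30, "x": 0, "y": 0, "z": 0.0025, "ax": 0, "ay": 0, "az": 0}, {"hand": 30, "x": 0, "y": 0, "z": 0.0025, "ax": 0, "ay": 0, "az": 0}]'

```text
t: 13.98
tool_pos: [0.4913, -0.344, 0.2022]
orientation: [-2.051, -2.38, 0.0]
force: [0.3, -0.4, -1.1]
opening: 0.0525
gripper_force: 25.0
```

>>> carry_out --targets '[{"hand": 30, "x": 0, "y": 0, "z": 0.0007, "ax": 0, "ay": 0, "az": 0}, {"hand": 30, "x": 0, "y": 0, "z": 0.0013, "ax": 0, "ay": 0, "az": 0}, {"hand": 30, "x": 0, "y": 0, "z": 0.0013, "ax": 0, "ay": 0, "az": 0}]'

```text
t: 14.35
tool_pos: [0.4913, -0.3441, 0.2017]
orientation: [2.051, 2.38, -0.0]
force: [-3.4, 3.1, 5.8]
opening: 0.0529
gripper_force: 25.0
```

That is contact. I'll ease off slightly, open and rise.

>>> carry_out --targets '[{"hand": 30, "x": 0, "y": 0, "z": -0.0007, "ax": 0, "ay": 0, "az": 0}, {"hand": 75, "x": 0, "y": 0, "z": -0.0007, "ax": 0, "ay": 0, "az": 0}, {"hand": 75, "x": 0, "y": 0, "z": -0.0007, "ax": 0, "ay": 0, "az": 0}, {"hand": 75, "x": 0, "y": 0, "z": -0.0007, "ax": 0, "ay": 0, "az": 0}, {"hand": 75, "x": 0, "y": 0, "z": -0.02, "ax": 0, "ay": 0, "az": 0}, {"hand": 75, "x": 0, "y": 0, "z": -0.06, "ax": 0, "ay": 0, "az": 0}, {"hand": 75, "x": 0, "y": 0, "z": -0.09, "ax": 0, "ay": 0, "az": 0}, {"hand": 75, "x": 0, "y": 0, "z": -0.09, "ax": 0, "ay": 0, "az": 0}]'

```text
t: 15.35
tool_pos: [0.4925, -0.345, 0.2959]
orientation: [2.046, 2.374, 0.0]
force: [0.0, 0.0, -0.4]
opening: 0.0697
gripper_force: 0.0
```

Run:
```python
from h import *
go(*J['J2'],.26)
```

```text
t 15.35 shift [ 0.2807 -0.0235  0.0342] turn [ 0.0051  0.0058 -0.0003] F [ 0.01  0.01 -0.38] open 0.0697
```

>>> carry_out --targets '[{"hand": 80, "x": 0.05, "y": -0.004, "z": 0, "ax": 0, "ay": 0, "az": 0}, {"hand": 80, "x": 0.11, "y": -0.009, "z": 0, "ax": 0, "ay": 0, "az": 0}, {"hand": 80, "x": 0.17, "y": -0.014, "z": 0, "ax": 0, "ay": 0, "az": 0}, {"hand": 80, "x": 0.23, "y": -0.019, "z": 0, "ax": 0, "ay": 0, "az": 0}, {"hand": 80, "x": 0.281, "y": -0.0235, "z": 0, "ax": 0, "ay": 0, "az": 0}, {"hand": 80, "x": 0.281, "y": -0.0235, "z": 0.03, "ax": 0, "ay": 0, "az": 0}, {"hand": 80, "x": 0.281, "y": -0.0235, "z": 0.03, "ax": 0, "ay": 0, "az": 0}, {"hand": 80, "x": 0.281, "y": -0.0235, "z": 0.03, "ax": 0, "ay": 0, "az": 0}]'

```text
t: 16.35
tool_pos: [0.4267, -0.0699, 0.2613]
orientation: [-2.052, -2.379, 0.0]
force: [-0.1, -0.1, 0.7]
opening: 0.0744
gripper_force: 0.0
```

Run:
```python
from h import *
im,d=read_camera("scene"); cv2.imwrite("pics/s4.png",cv2.resize(im[60:290,200:480],None,fx=2.4,fy=2.4))
go(*J['J2'],.197)
```

```text
t 16.4 shift [-0.001   0.0009  0.0647] turn [ 0.0005  0.0003 -0.0013] F [ 0.05 -0.    0.84] open 0.0744
```

View pics/s4.png

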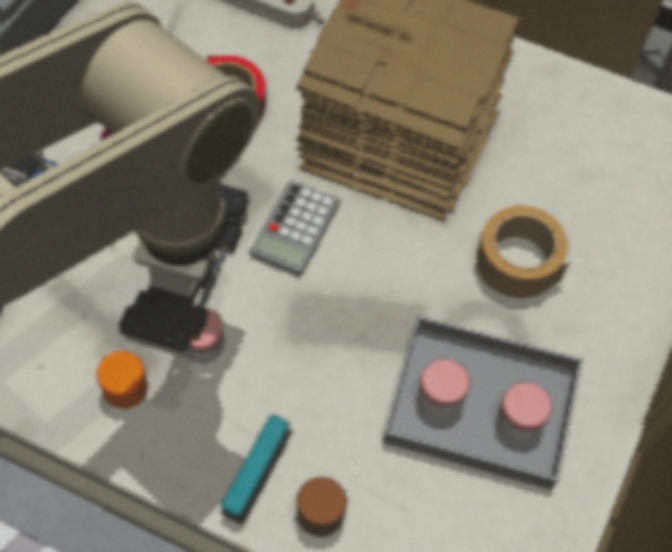

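Both empties stand upright in the tray, at crop (444,381) and (526,405). The gripper is over J2 at crop (205,330). I'll grip it and lift.

>>> carry_out --targets '[{"hand": 80, "x": -0.001, "y": 0.001, "z": 0.03, "ax": 0, "ay": 0, "az": 0}, {"hand": 80, "x": -0.001, "y": 0.001, "z": 0.055, "ax": 0, "ay": 0, "az": 0}, {"hand": 80, "x": -0.001, "y": 0.001, "z": 0.065, "ax": 0, "ay": 0, "az": 0}, {"hand": 80, "x": -0.001, "y": 0.001, "z": 0.065, "ax": 0, "ay": 0, "az": 0}, {"hand": 30, "x": -0.001, "y": 0.001, "z": 0.065, "ax": 0, "ay": 0, "az": 0}, {"hand": 30, "x": -0.001, "y": 0.001, "z": 0.065, "ax": 0, "ay": 0, "az": 0}, {"hand": 30, "x": -0.001, "y": 0.001, "z": 0.065, "ax": 0, "ay": 0, "az": 0}, {"hand": 30, "x": -0.001, "y": 0.001, "z": 0.065, "ax": 0, "ay": 0, "az": 0}]' --newtons 35

```text
t: 17.4
tool_pos: [0.4285, -0.0705, 0.197]
orientation: [2.05, 2.378, 0.002]
force: [2.4, 0.9, 5.4]
opening: 0.0524
gripper_force: 35.0
```

>>> carry_out --targets '[{"hand": 30, "x": 0, "y": 0, "z": -0.015, "ax": 0, "ay": 0, "az": 0}, {"hand": 30, "x": 0, "y": 0, "z": -0.045, "ax": 0, "ay": 0, "az": 0}, {"hand": 30, "x": 0, "y": 0, "z": -0.08, "ax": 0, "ay": 0, "az": 0}, {"hand": 30, "x": 0, "y": 0, "z": -0.115, "ax": 0, "ay": 0, "az": 0}, {"hand": 30, "x": 0, "y": 0, "z": -0.15, "ax": 0, "ay": 0, "az": 0}, {"hand": 30, "x": 0, "y": 0, "z": -0.17, "ax": 0, "ay": 0, "az": 0}, {"hand": 30, "x": 0, "y": 0, "z": -0.17, "ax": 0, "ay": 0, "az": 0}, {"hand": 30, "x": 0, "y": 0, "z": -0.17, "ax": 0, "ay": 0, "az": 0}]'

```text
t: 18.4
tool_pos: [0.4271, -0.0702, 0.3646]
orientation: [-2.05, -2.378, 0.002]
force: [-0.2, 0.9, -4.8]
opening: 0.052
gripper_force: 35.0
```

>>> carry_out --targets '[{"hand": 30, "x": 0, "y": 0, "z": 0, "ax": 0, "ay": 0, "az": 0}, {"hand": 30, "x": 0, "y": 0, "z": 0, "ax": 0, "ay": 0, "az": 0}, {"hand": 30, "x": 0, "y": 0, "z": 0, "ax": 0, "ay": 0, "az": 0}, {"hand": 30, "x": 0, "y": 0, "z": 0, "ax": 0, "ay": 0, "az": 0}]'

```text
t: 18.9
tool_pos: [0.4277, -0.0704, 0.3658]
orientation: [-2.051, -2.379, 0.0]
force: [-0.6, 0.2, -4.4]
opening: 0.0527
gripper_force: 35.0
```

Run:
```python
from h import *
F=[]
for i in range(5): im,d=read_camera("scene"); F.append(read_state()["force"][2])
cv2.imwrite("pics/s5.png",cv2.resize(im[60:290,200:480],None,fx=2.4,fy=2.4))
s=read_state();print(np.round(F,2),s["tool_pos"],s["gripper_force"],s["opening"],s["dq"].round(3))
```

```text
[-4.03 -4.34 -3.42 -3.77 -4.76] [ 0.4277569  -0.07038999  0.36598171] 34.99907076358795 0.05261656560602821 [ 0.     0.     0.     0.003 -0.002 -0.   ]
```

View pics/s5.png

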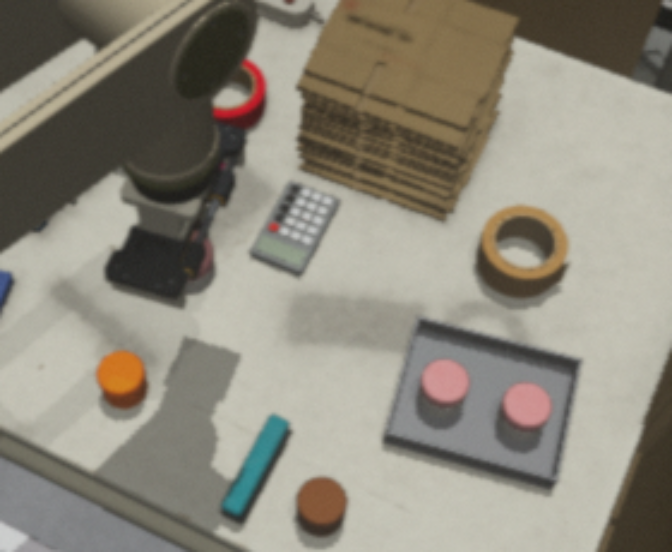

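The full jar (about 4.1 N, 0.42 kg) is held upright with its underside about 17 cm up, at crop (200,260). The empties stand in the tray and nothing else has moved.

```bash
python3 -c "
from plant import robot
print(robot.close_job())"
```

```text
the job is handed in; nothing more can be done
None
```

The job is handed in: the two empty jars stand upright in the grey tray, and the full one (about 0.42 kg) is held upright and still about 17 cm above the bench; the pictures show nothing else moved.

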